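# Start the firing of the test kiln

### The arm

A 6-joint arm with a two-finger parallel gripper is mounted at the origin on the work surface. World frame = base frame: x ahead of the robot, y to its left, z up, the work surface at z = 0. Lengths are in m, angles in rad, forces in N, time in s.
With the tool pointing down it reaches from about 0.35 to 0.85 m from the base axis. Payload 8.1 kg.
Tool frame: the origin (TCP) lies at the centre of the arm's flange, where the gripper is bolted on; the fingertips stand 186 mm ahead of it and the grasp point (between the pads) lies 167 mm ahead of it; z points along the fingers, y is the direction in which the jaws open and shut (so a half turn about z gives the same grasp; the last joint's range is limited). The gripper opens to 93 mm and grips with 3 to 60 N. Pads are 15 mm wide; open, the fingers measure 128 mm over their backs; the gripper's body (75 mm by 188 mm) begins 65 mm behind the grasp point.
Start: joints at [-1.265, 0.13, 1.488, -0, 1.523, -0.085], TCP at [0.229, -0.555, 0.405] pointing down, gripper open.
Joint ranges: [-2.96, 2.96], [-0.89, 2.26], [0.02, 2.5], [-1.34, 4.48], [0, 2.73], [-2.66, 2.66]. Speed limits (rad/s): [2.39, 2.39, 2.79, 3.14, 3.14, 3.14].

### API

Orientations are given as a rotation vector (axis times angle).
In Python, from plant import robot, viewer, order gives the robot as it stands.
- The arm moves only by the tool apply_moves, never from a script. Its argument "deltas" is a list of rows, each a list of 3 entries, a list of its own where there are three numbers: the finger opening in mm, from 0 to 93, then the shift along the tool's x, y, z in mm, then the turn about the tool's z in rad. In form: [[grip, [dx, dy, dz], yaw], ...]. A call has 1 to 5 rows; each row shifts and turns the commanded pose from where the row before left it, along the tool's axes as they then stand; what a row does not reach is not made up. A row lasts 1/8 s, in which the tool goes at most 62.5 mm and 10.7 degrees, less where a joint would pass 70% of its speed; a pose out of reach is approached as far as the arm can. A call is refused whole if a number of a shift passes 62.5 or a number of a turn 0.188, either way. A call with a gripper value outside its range is refused whole. The fingers move at their own pace and stop on an object; "grip_force" is the grip in N (left out, the last holds). Time passes only in rows, so rows that do not move let the fingers close. It gives the time, the measured TCP pose, the force and the opening at its end, in the units of the state.
- robot.read_state(): the state, without advancing time (a new reading comes with each control period).
- viewer.read_camera(name): name is "scene" or "side" or "wrist"; returns the picture (400x640x3 uint8, blue, green, red); there is no depth.
- viewer.get_calibration(name): a dict with "fx", "fy", "cx", "cy" (pixels), "R" (3x3) and "t" (3): a world point X has camera coordinates R X + t. Camera axes: x right, y down, z forward; pixel columns grow to the right and rows downward; lengths in m; the calibration is good to about 2 mm. The wrist camera is an equidistant fisheye: a pixel r from the principal point sees the ray r / f radians off the axis. A picture is of the moment at which its call begins: read the wrist's pose just before it. get_calibration takes no time and is no camera call; for the wrist camera it gives the pose at the moment of the call.
- order.close_job(): hands the job in, once; it reports no verdict.
The state is a dict: "t": time; "q": joint angles; "dq": joint speeds; "joint_torque": joint torques, N m; "tool_pos": TCP position; "orientation": TCP orientation; "force": force on the tool from outside, world axes, zero at the start; "wrist_torque": the same for the moment, N m; "opening": finger opening in m.
Only numpy, scipy, OpenCV 4.12 (cv2) and the standard library are available. Lean on these libraries where they do the work, as an engineer would, in place of code of your own. Each camera call takes 0.05 s, during which the arm holds its last target. There are 200 camera calls.

### The job

Start the test kiln with closed fingers, in this order: push the terracotta vent plug in the kiln's lid fully home, press the red rocker on the grey control desk over to on (push down its raised end, the one with the white bar), press the blue program key fully down so that it stays down, then press the green start button fully down and let it go. Only push and press: do not pull the plug up or pick up anything, leave the yellow and white keys unpressed, and leave the pots, jars and tools where they stand.

Things in the scene. Friction and masses are not known exactly. Their poses are not given: they have to be found in the camera images.
- kiln: small test kiln, fixed to the table: steel-jacketed box 260 x 260 mm, 210 mm high, with a cream firebrick lid (shut, does not open) whose flat top is at height 210 mm. Origin: centre of the underside, on the table. x, y along its sides, z up; its front, with a wooden handle standing 30 mm out, faces its -x. It stands left or right of the middle, and the control desk on the other side.
- plug_top (a point): centre of the top of the terracotta vent plug, a round head 48 mm across and 14 mm thick on a 34 mm shank, standing in a hole in the kiln's lid. Home, the head's underside lies on the lid, and this point is 14 mm above the lid, 224 mm above the table; before, it stands up to 25 mm higher. At kiln x = -40 mm, y = 50 mm. It slides straight down.
- plug (a joint): how far the vent plug has been pushed down, m: 0 to 0.008 at the start, 0.025 is fully home (a hard stop). It slides stiffly, with about 6 N of friction, and stays where it is left; pulled up it would read less than at the start.
- desk: grey control desk, fixed to the table: box 180 mm (x) x 320 mm (y) x 60 mm high, flat top 60 mm above the table. Origin: centre of the underside. Its near row (desk x = -40 mm) holds the rocker and the green button at y = -50 and +50 mm, either way round; its far row (x = +45 mm) holds the three program keys at y = -62, 0 and +62 mm in any order. All controls stand square to the desk.
- rocker_on (a point): middle of the upper face of the rocker's ON end (white bar), 25 mm from the pivot towards desk +x. The red paddle is 72 mm (along desk x) x 34 mm x 8 mm; its pivot runs along desk y, 84 mm above the table. Off, this end is raised and the point is 93 mm above the table; on, about 82 mm. The point moves with the paddle.
- rocker (a joint): rocker angle, rad: 0 to 0.04 at the start (off), 0.44 is fully on (a hard stop). It turns against a friction of 0.05 N m (2 N at the point rocker_on, up to 4 N nearer the pivot) and stays where it is left.
- key_blue_top (a point): centre of the top of the blue program key: square blue cap 32 x 32 mm in a black 44 mm frame on the desk. 80 mm above the table when up, 72 mm when fully down; the frame's top is at 68 mm.
- key_blue (a joint): how far the blue key is down, m: 0 up, 0.008 fully down (a hard stop). About 3 N moves it, and it stays down.
- key_yellow_top (a point): centre of the top of the yellow program key: square yellow cap 32 x 32 mm in a black 44 mm frame on the desk. Same size and heights as the blue one. Not to be pressed.
- key_yellow (a joint): how far the yellow key is down, m: as the blue key. Must stay up.
- key_white_top (a point): centre of the top of the white program key: square white cap 32 x 32 mm in a black 44 mm frame on the desk. Same size and heights as the blue one. Not to be pressed.
- key_white (a joint): how far the white key is down, m: as the blue key. Must stay up.
- start_top (a point): centre of the top of the green start button, a round cap 34 mm across in a black 50 mm collar 12 mm high on the desk; 82 mm above the table when up, 76 mm when fully down.
- start (a joint): how far the green button is down, m: 0 up, 0.006 fully down (a hard stop). A spring resists with 1.5 N at first and 5 N at the bottom, and brings it back up when let go.
- glaze_jar: loose small glaze jar with a white cap, 38 mm across, 55 mm high, standing on the desk's top near its +y end, at desk x about 50 mm, y about 128 mm. Origin: centre of its underside. Leave it.
- test_bowl: loose terracotta bowl, 70 mm across, 35 mm high, standing on the kiln's lid at about kiln x = 60 mm, y = -70 mm. Origin: centre of its underside. Leave it.
- purple_bowl: loose purple bowl, 90 mm across, 40 mm high, on the table's far side. Origin: centre of its underside. Leave it.
- mug: loose blue mug, 80 mm across, 90 mm high, on the table's far side. Origin: centre of its underside. Leave it.
- slip_bottle: loose white bottle with a yellow cap, 60 mm across, 160 mm high, on the right side of the table. Origin: centre of its underside. Leave it.
- spatula: loose spatula, steel blade and wooden handle, about 280 mm long, lying on the right side of the table. Origin: middle of its underside. Leave it.
- brush: loose flat brush with a wooden handle, about 200 mm long, lying on the left side of the table. Origin: middle of its underside. Leave it.

How it is judged:
On the way, in this order (a step that is already met when the one before it is completed fails the run):
1. the vent plug is pushed home (value of joint plug above 0.0225 m), for 0.1 s.
2. the rocker is pressed over to on (value of joint rocker above 0.38 rad), for 0.1 s.
3. the blue key is pressed down (value of joint key_blue above 0.0063 m), for 0.1 s.
4. the green start button is pressed down (value of joint start above 0.0045 m), for 0.05 s.
At the end, for the whole second after the job is handed in: Plug home within 2.5 mm, rocker within 0.06 rad of fully on, blue key down within 1.7 mm, green button pressed at least 4.5 mm and up again within 1.5 mm, yellow and white keys down less than 3 mm, every loose pot, jar and tool within 25 mm of where it stood (value of joint plug above 0.0225 m and value of joint rocker above 0.38 rad and value of joint key_blue above 0.0063 m and value of joint start below 0.0015 m and value of joint each of key_yellow, key_white below 0.003 m and distance of each of glaze_jar, test_bowl, purple_bowl, mug, slip_bottle, spatula, brush from where it was at the start of the episode below 0.025 m); the robot touches nothing.
It fails at once if a control is pressed before its turn: the rocker before the plug is home, the blue key before the rocker is on, or start before the blue key is down ((value of joint rocker above 0.22 rad and value of joint plug below 0.02 m) or (value of joint key_blue above 0.004 m and value of joint rocker below 0.3 rad) or (value of joint start above 0.004 m and value of joint key_blue below 0.005 m)).
It fails at once if the plug is pulled up (value of joint plug below -0.004 m).
It fails at once if the yellow or white key is pressed (value of joint any of key_yellow, key_white above 0.003 m).
It fails at once if a loose thing is lifted, carried or knocked away (distance of any of glaze_jar, test_bowl, purple_bowl, mug, slip_bottle, spatula, brush from where it was at the start of the episode above 0.025 m).
It also fails if it takes over 54 s, if anything falls off the work surface, if the arm or the gripper's body presses on something with over 40 N, if the wrist force passes 120 N, or if a joint passes its speed limit or range.

## Working session

There is one attempt and no reset: what is moved stays moved. The work goes in short steps, Python scripts to look and compute and a tool call to move; the robot and the scene stay as the last step left them, time stands still between calls to the robot, and variables do not carry over. Pictures are saved under pics/ and viewed, about 8 in all and at most 12, crops included, and the job is handed in when it is done.

Besides the shell and the picture viewer there is one more tool, called after "Call:" as name(argument=value, ...) on one line, values as JSON. apply_moves: Moves the arm, as the interface text tells. Its arguments: {"type":"object","properties":{"deltas":{"type":"array"},"grip_force":{"type":"number"}},"required":["deltas"]}

```bash
mkdir -p pics; ls; python3 - <<'E'
from plant import robot, viewer
import cv2,numpy as np
for n in ("scene","side"):
    im=viewer.read_camera(n); cv2.imwrite(f"pics/{n}0.png",im)
    c=viewer.get_calibration(n); print(n,c)
s=robot.read_state(); print(s['t'],s['tool_pos'],s['orientation'],s['force'],s['opening'])
E
```

```text
pics
scene {'fx': 374.4169706959228, 'fy': 374.4169706959228, 'cx': 315.7463046308698, 'cy': 201.0490428696831, 'R': array([[ 0.539758  , -0.84178017, -0.00821276],
       [-0.80170133, -0.51103425, -0.3100306 ],
       [ 0.25678061,  0.17392568, -0.95069111]]), 't': array([-0.32031404,  0.51932669,  1.19727788])}
side {'fx': 445.3477508593973, 'fy': 445.3477508593973, 'cx': 323.667446675547, 'cy': 204.52280403064586, 'R': array([[-0.87280615, -0.48788223, -0.01342999],
       [-0.40653765,  0.74195868, -0.53312706],
       [ 0.27006771, -0.45985678, -0.84592859]]), 't': array([0.50756857, 0.33302186, 1.46519754])}
0.1 [ 0.22851902 -0.55457327  0.40379215] [-3.08019103e+00 -6.09700550e-01  2.87744266e-04] [-0.15483581 -0.1099154   0.18355285] 0.0930818925954109
```

View pics/scene0.png

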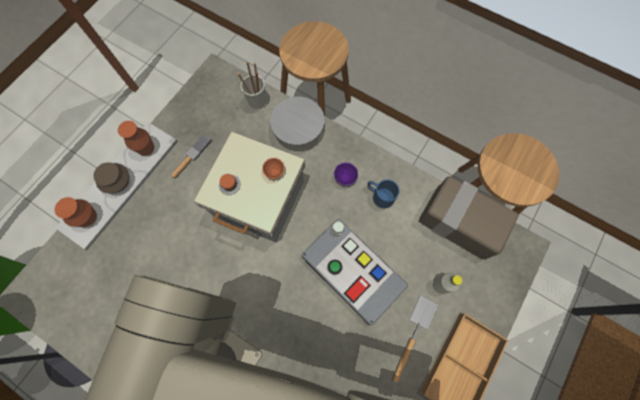

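View pics/side0.png

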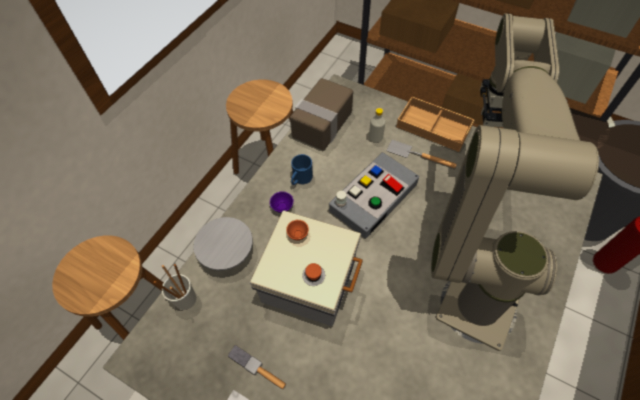

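The scene view shows the kiln on the left with the plug at (228,182) and the bowl at (273,168). The desk is on the right: green (335,267), red rocker (357,290), blue (378,272), yellow (364,259), white (350,246). In the side view the plug is at (313,271), green (375,202), red (393,184), blue (376,171), yellow (366,181).

```bash
cat > h.py <<'E'
import cv2,numpy as np
from plant import robot,viewer
def ray(c,uv):
    d=np.array([(uv[0]-c['cx'])/c['fx'],(uv[1]-c['cy'])/c['fy'],1.])
    return -c['R'].T@c['t'], c['R'].T@d
def onz(c,uv,z):
    o,d=ray(c,uv); return o+d*(z-o[2])/d[2]
def tri(r1,r2):
    (o1,d1),(o2,d2)=r1,r2
    k=np.linalg.lstsq(np.c_[d1,-d2],o2-o1,rcond=None)[0]
    a,b=o1+k[0]*d1,o2+k[1]*d2
    return (a+b)/2,np.linalg.norm(a-b)
def blob(im,near,hue,smin=120,vmin=40,R=22):
    h=cv2.cvtColor(im,cv2.COLOR_BGR2HSV).astype(int)
    dh=np.abs((h[...,0]-hue+90)%180-90)
    m=((dh<9)&(h[...,1]>smin)&(h[...,2]>vmin)).astype(np.uint8)
    w=np.zeros_like(m); cv2.circle(w,tuple(near),R,1,-1); m&=w
    n,l,s,c=cv2.connectedComponentsWithStats(m)
    if n<2: return None,0
    i=1+np.argmax(s[1:,4]); return c[i],s[i,4]
E
python3 - <<'E'
from h import *
S=cv2.imread('pics/scene0.png');D=cv2.imread('pics/side0.png')
a,b=viewer.get_calibration('scene'),viewer.get_calibration('side')
P=dict(plug=((228,180),(313,269),.245),green=((335,267),(375,202),.082),red=((357,290),(393,184),.086),blue=((378,272),(376,171),.08),yellow=((364,259),(366,181),.08))
for k,(p,q,z) in P.items():
    r=[]
    for im,x in((S,p),(D,q)):
        hue=cv2.cvtColor(im,cv2.COLOR_BGR2HSV)[x[1],x[0]]
        c,n=blob(im,x,int(hue[0]),R=14 if k!='red' else 18); r.append(c); print(k,hue,c,n)
    X,e=tri(ray(a,r[0]),ray(b,r[1])); print(k,X.round(4),'gap',round(e,4),onz(a,r[0],z).round(4),onz(b,r[1],z).round(4))
print(onz(a,(350,246),.08),onz(b,(356,191),.08))
E
```

```text
plug [ 10 154 175] [227.28248588 181.36723164] 177
plug [  9 197 189] [312.94520548 271.33789954] 219
plug [0.4773 0.2422 0.2362] gap 0.0012 [0.4751 0.2383 0.245 ] [0.4757 0.2454 0.245 ]
green [ 67 137 143] [334.53571429 266.        ] 84
green [ 67 207 123] [375.07352941 201.01470588] 68
green [ 0.4581 -0.1602  0.0758] gap 0.0008 [ 0.4568 -0.1605  0.082 ] [ 0.4572 -0.1563  0.082 ]
red [  1 184 201] [355.93360996 289.79253112] 241
red [  2 249 198] [393.0982659  183.58959538] 173
red [ 0.431  -0.2569  0.0813] gap 0.0028 [ 0.4291 -0.2568  0.086 ] [ 0.4316 -0.2536  0.086 ]
blue [110 178 175] [377.62385321 272.44036697] 109
blue [109 235 163] [375.73972603 170.35616438] 73
blue [ 0.5164 -0.2884  0.0705] gap 0.0009 [ 0.5142 -0.2878  0.08  ] [ 0.5146 -0.2817  0.08  ]
yellow [ 31 174 205] [363.75862069 258.76724138] 116
yellow [ 26 255 220] [365.48913043 180.51086957] 92
yellow [ 0.5301 -0.2282  0.0702] gap 0.0001 [ 0.5282 -0.2281  0.08  ] [ 0.5275 -0.2216  0.08  ]
[ 0.54010984 -0.16871568  0.08      ] [ 0.53703307 -0.16330696  0.08      ]
```

Call:
apply_moves(deltas=[[0,[0,0,-30],0.15],[0,[0,0,-30],0.15],[0,[0,0,-20],0.15],[0,[0,0,0],0.15],[0,[0,0,0],0]], grip_force=20)

```text
t: 0.72
tool_pos: [0.2286, -0.5547, 0.4844]
orientation: [-3.124, 0.327, 0.0]
force: [-0.2, 0.5, 0.4]
opening: 0.0474
```

```bash
cat >> h.py <<'E'
from scipy.spatial.transform import Rotation as Ro
def to(tip):
    s=robot.read_state(); M=Ro.from_rotvec(s['orientation']).as_matrix()
    p=np.array(s['tool_pos'])+M@[0,0,.186]
    print('t',round(s['t'],2),'tip',p.round(4),'x',M[:,0].round(3),'z',M[:,2].round(3),'F',np.round(s['force'],2),'open',round(s['opening'],4))
    print('delta mm',(M.T@(np.array(tip)-p)*1000).round(1))
E
python3 -c "
from h import *
to([.476,.242,.29])"
```

```text
t 0.72 tip [ 0.2285 -0.5547  0.2984] x [ 0.978 -0.207 -0.   ] z [-0.  0. -1.] F [-0.21  0.49  0.37] open 0.0474
delta mm [  77.4 -830.6    8.8]
```

Call:
apply_moves(deltas=[[0,[40,-40,0],0],[0,[37,-50,0],0],[0,[0,-60,0],0],[0,[0,-60,0],0],[0,[0,-60,0],0]])

```text
t: 1.35
tool_pos: [0.3601, -0.3047, 0.4838]
orientation: [-3.124, 0.322, 0.001]
force: [1.3, -0.7, -0.2]
opening: 0.0014
```

Call:
apply_moves(deltas=[[0,[0,-60,0],0],[0,[0,-60,0],0],[0,[0,-60,0],0],[0,[0,-60,0],0],[0,[0,-60,0],0]])

```text
t: 1.98
tool_pos: [0.4221, -0.0112, 0.4842]
orientation: [3.125, -0.322, -0.001]
force: [1.1, 0.0, 0.3]
opening: 0.0005
```

Call:
apply_moves(deltas=[[0,[0,-60,0],0],[0,[0,-60,0],0],[0,[0,-60,0],0],[0,[0,-40,0],0],[0,[0,0,0],0]])

```text
t: 2.6
tool_pos: [0.4678, 0.2044, 0.4833]
orientation: [3.125, -0.316, -0.004]
force: [-0.3, -0.1, -0.4]
opening: 0.0003
```

```bash
python3 - <<'E'
from h import *
to([.476,.242,.26])
c=viewer.get_calibration('wrist'); print(c)
cv2.imwrite('pics/w1.png',viewer.read_camera('wrist'))
E
```

```text
t 2.6 tip [0.4673 0.2043 0.2973] x [ 0.98  -0.2   -0.002] z [-0.002 -0.    -1.   ] F [-0.34 -0.05 -0.39] open 0.0003
delta mm [  1.1 -38.7  37.3]
{'fx': 309.70691628693146, 'fy': 309.70691628693146, 'cx': 316.1129246411553, 'cy': 193.47947264392369, 'R': array([[-0.20123055, -0.97954236,  0.00174225],
       [-0.93718276,  0.19304527,  0.29055465],
       [-0.28494692,  0.05683567, -0.95685681]]), 't': array([0.29444704, 0.34134422, 0.58773793])}
```

View pics/w1.png

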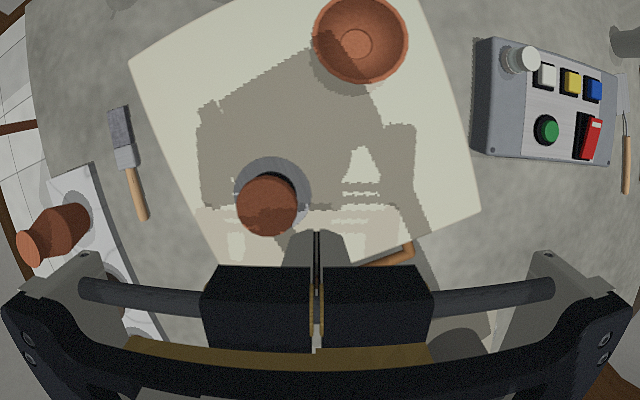

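Wrist view: the plug head is at about (267,205), the fingers closed at (316,290), and the desk controls at the right: green (547,130), rocker (588,138), blue (593,89).

```bash
cat >> h.py <<'E'
def wray(c,uv):
    v=np.array([uv[0]-c['cx'],uv[1]-c['cy']]); r=np.linalg.norm(v); th=r/c['fx']
    d=np.r_[v/r*np.sin(th),np.cos(th)]
    return -c['R'].T@c['t'], c['R'].T@d
def wz(c,uv,z):
    o,d=wray(c,uv); return (o+d*(z-o[2])/d[2]).round(4)
E
python3 - <<'E'
from h import *
c=viewer.get_calibration('wrist')
a=viewer.get_calibration('scene');b=viewer.get_calibration('side')
w=wray(c,(267,205))
print(tri(w,ray(a,(227.3,181.4))),tri(w,ray(b,(312.9,271.3))))
print('plug',wz(c,(267,205),.245),'blue',wz(c,(594,88),.08),'green',wz(c,(549,129),.082))
to([.476,.242,.25])
E
```

```text
(array([0.4770962 , 0.24151311, 0.23518178]), np.float64(0.0016993362739629544)) (array([0.47791531, 0.24121132, 0.23493536]), np.float64(0.0013639923009884632))
plug [0.4805 0.2384 0.245 ] blue [ 0.5184 -0.2816  0.08  ] green [ 0.4613 -0.1554  0.082 ]
t 2.65 tip [0.4673 0.2029 0.2976] x [ 0.979 -0.202 -0.002] z [-0.002 -0.001 -1.   ] F [ 0.58 -0.14  0.14] open 0.0009
delta mm [  0.7 -40.1  47.5]
```

Call:
apply_moves(deltas=[[0,[3,-39,0],0],[0,[0,0,20],0],[0,[0,0,20],0],[0,[0,0,7],0],[0,[0,0,0],0]])

```text
t: 3.28
tool_pos: [0.4788, 0.2387, 0.4369]
orientation: [3.123, -0.329, -0.002]
force: [1.0, 0.8, 0.3]
opening: 0.0003
```

Call:
apply_moves(deltas=[[0,[0,0,6],0],[0,[0,0,6],0],[0,[0,0,4],0],[0,[0,0,4],0],[0,[0,0,2],0]])

```text
t: 3.9
tool_pos: [0.4793, 0.2394, 0.4167]
orientation: [-3.124, 0.328, -0.003]
force: [-1.2, -2.3, 5.2]
opening: 0.0006
```

```bash
python3 -c "
from h import *
to([.478,.241,.224])"
```

```text
t 3.9 tip [0.4797 0.2395 0.2307] x [ 0.978 -0.208  0.002] z [ 0.002  0.    -1.   ] F [-1.18 -2.33  5.25] open 0.0006
delta mm [-2.  -1.1  6.7]
```

Sliding, with the expected ~6 N. Continue to the stop.

Call:
apply_moves(deltas=[[0,[0,0,3],0],[0,[0,0,2],0],[0,[0,0,2],0],[0,[0,0,1],0],[0,[0,0,0],0]])

```text
t: 4.53
tool_pos: [0.4792, 0.2394, 0.4103]
orientation: [-3.124, 0.328, -0.005]
force: [-4.3, -3.3, 12.7]
opening: 0.0003
```

Call:
apply_moves(deltas=[[0,[0,0,1],0],[0,[0,0,1],0],[0,[0,0,0],0]])

```text
t: 4.9
tool_pos: [0.4792, 0.2394, 0.4102]
orientation: [-3.123, 0.328, -0.007]
force: [-8.6, -5.6, 23.9]
opening: 0.0001
```

Hard stop reached at 0.224 m (24 N, no more motion). Lifting and heading for the desk.

Call:
apply_moves(deltas=[[0,[0,0,-30],0],[0,[0,0,-35],0],[0,[0,30,0],0],[0,[0,60,0],0],[0,[0,60,0],0]])

```text
t: 5.52
tool_pos: [0.4473, 0.0917, 0.4708]
orientation: [3.125, -0.326, 0.001]
force: [1.6, 0.1, 0.0]
opening: 0.0001
```

Call:
apply_moves(deltas=[[0,[0,60,0],0],[0,[0,60,0],0],[0,[0,60,0],0],[0,[0,60,0],0],[0,[0,60,0],0]])

```text
t: 6.15
tool_pos: [0.3847, -0.2024, 0.4711]
orientation: [3.124, -0.328, 0.002]
force: [2.4, 1.4, -0.4]
opening: 0.0003
```

Call:
apply_moves(deltas=[[0,[0,30,40],0],[0,[0,0,40],0],[0,[0,0,0],0],[0,[0,0,0],0]])

```text
t: 6.65
tool_pos: [0.3797, -0.2299, 0.3924]
orientation: [3.124, -0.327, 0.002]
force: [1.2, -0.5, 0.8]
opening: 0.0005
```

```bash
python3 - <<'E'
from h import *
to([.4545,-.261,.12])
c=viewer.get_calibration('wrist'); im=viewer.read_camera('wrist')
cv2.imwrite('pics/w2.png',im); import pickle; pickle.dump(c,open('w2.pkl','wb'))
E
```

```text
t 6.65 tip [ 0.38   -0.2301  0.2064] x [ 0.978 -0.207  0.002] z [ 0.001 -0.001 -1.   ] F [ 1.22 -0.54  0.8 ] open 0.0005
delta mm [79.2 14.8 86.5]
```

View pics/w2.png

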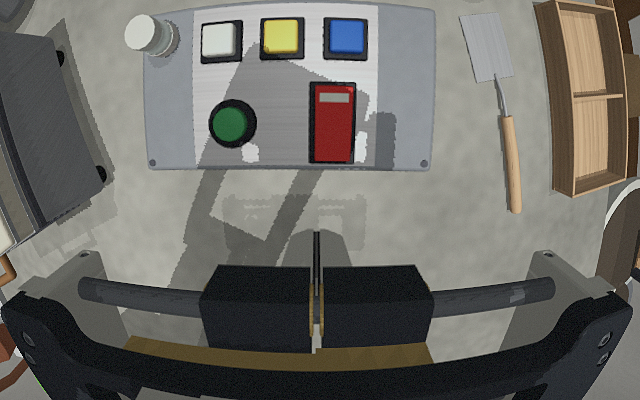

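Here the rocker spans (310–355, 84–163) with its white bar at (334,98). Blue is at (347,36), yellow (281,36), green (229,124). The desk is square to the tool.

```bash
python3 - <<'E'
from h import *; import pickle
c=pickle.load(open('w2.pkl','rb')); im=cv2.imread('pics/w2.png')
a,b=viewer.get_calibration('scene'),viewer.get_calibration('side')
o={'blue':((347,36),110,20,(377.6,272.4),(375.7,170.4),.08),'yellow':((281,36),28,22,(363.8,258.8),(365.5,180.5),.08),'green':((229,124),67,24,(334.5,266),(375.1,201),.082)}
for k,(p,h,R,s,d,z) in o.items():
    uv,n=blob(im,p,h,R=R); print(k,uv.round(1),n,wz(c,uv,z),tri(wray(c,uv),ray(a,s))[0].round(4),tri(wray(c,uv),ray(b,d))[0].round(4))
print('bar',wz(c,(334,98),.093),'paddle mid',wz(c,(333,123),.088), 'near end',wz(c,(333,162),.075))
E
```

```text
blue [346.3  36.4] 1102 [ 0.5158 -0.2871  0.08  ] [ 0.5164 -0.2881  0.073 ] [ 0.5174 -0.2885  0.0701]
yellow [278.9  35.9] 448 [ 0.5296 -0.226   0.08  ] [ 0.5224 -0.2279  0.1089] [ 0.53   -0.2257  0.0743]
green [229.4 123.8] 933 [ 0.4586 -0.1616  0.082 ] [ 0.4582 -0.1598  0.0749] [ 0.4585 -0.16    0.0762]
bar [ 0.46   -0.2627  0.093 ] paddle mid [ 0.4377 -0.2575  0.088 ] near end [ 0.3994 -0.2505  0.075 ]
```

Call:
apply_moves(deltas=[[0,[40,8,0],0],[0,[46,8,0],0],[0,[0,0,45],0],[0,[0,0,45],0],[0,[0,0,5],0]])

```text
t: 7.32
tool_pos: [0.4598, -0.2626, 0.294]
orientation: [-3.123, 0.326, 0.006]
force: [0.5, 1.0, -0.4]
opening: 0.0007
```

Call:
apply_moves(deltas=[[0,[0,0,5],0],[0,[0,0,5],0],[0,[0,0,5],0],[0,[0,0,3],0],[0,[0,0,0],0]])

```text
t: 7.95
tool_pos: [0.4603, -0.2636, 0.2781]
orientation: [3.124, -0.328, 0.001]
force: [1.5, -1.3, 2.1]
opening: 0.0001
```

```bash
python3 -c "
from h import *
to([.461,-.2635,.082])"
```

```text
t 7.95 tip [ 0.4604 -0.2637  0.0921] x [ 0.978 -0.208  0.001] z [ 0.001 -0.    -1.   ] F [ 1.48 -1.27  2.12] open 0.0001
delta mm [ 0.6 -0.3 10.1]
```

Call:
apply_moves(deltas=[[0,[0,0,3],0],[0,[0,0,3],0],[0,[0,0,2],0],[0,[0,0,1],0],[0,[0,0,0],0]])

```text
t: 8.57
tool_pos: [0.4607, -0.2638, 0.2702]
orientation: [3.124, -0.328, 0.003]
force: [1.6, 0.4, 11.5]
opening: 0.0006
```

Call:
apply_moves(deltas=[[0,[0,0,1],0],[0,[0,0,1],0],[0,[0,0,0],0]])

```text
t: 8.95
tool_pos: [0.4609, -0.2638, 0.2698]
orientation: [3.123, -0.328, 0.004]
force: [-4.1, 4.6, 25.0]
opening: 0.0007
```

Hard stop at 0.084 m, as expected for on. Next, blue: lift, shift, look from there.

Call:
apply_moves(deltas=[[0,[0,0,-30],0],[0,[0,0,-15],0],[0,[28,5,0],0],[0,[30,6,0],0],[0,[0,0,0],0]])

```text
t: 9.57
tool_pos: [0.5152, -0.2866, 0.3106]
orientation: [-3.124, 0.328, 0.002]
force: [0.1, 0.3, 0.2]
opening: 0.0003
```

```bash
python3 - <<'E'
from h import *
to([.516,-.287,.09])
a=viewer.read_camera('wrist')
b=viewer.read_camera('side')[130:240,310:440]
b=cv2.resize(b,None,fx=3,fy=3,interpolation=cv2.INTER_CUBIC)
o=np.zeros((740,640,3),np.uint8); o[:400]=a; o[400:730,:390]=b
cv2.imwrite('pics/w3.png',cv2.resize(o,None,fx=.81,fy=.81))
E
```

```text
t 9.57 tip [ 0.515  -0.2864  0.1246] x [ 0.978 -0.207 -0.001] z [-0.001  0.001 -1.   ] F [0.06 0.33 0.17] open 0.0003
delta mm [ 1.2  0.4 34.6]
```

View pics/w3.png

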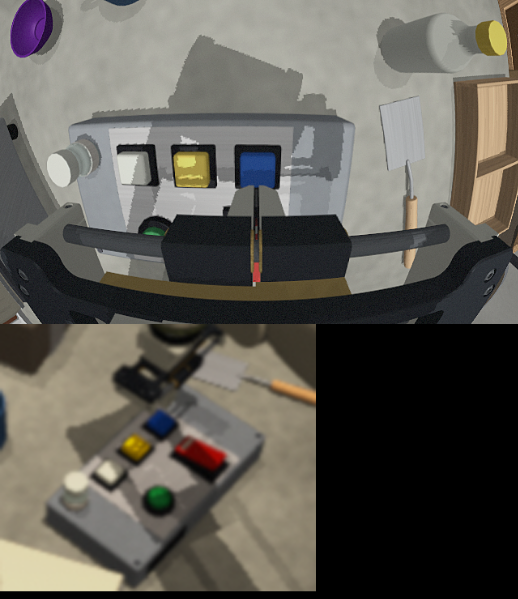

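The fingers are lined up with the blue key at (257,168), well clear of yellow at (191,168). Pressing.

Call:
apply_moves(deltas=[[0,[1,0,25],0],[0,[0,0,12],0],[0,[0,0,4],0],[0,[0,0,4],0],[0,[0,0,3],0]])

```text
t: 10.3
tool_pos: [0.5156, -0.2866, 0.2644]
orientation: [3.124, -0.328, 0.001]
force: [-1.1, 1.7, 2.6]
opening: 0.0007
```

Call:
apply_moves(deltas=[[0,[0,0,3],0],[0,[0,0,2],0],[0,[0,0,1],0],[0,[0,0,0],0],[0,[0,0,0],0]])

```text
t: 10.92
tool_pos: [0.5157, -0.2866, 0.2583]
orientation: [3.124, -0.328, 0.001]
force: [-3.1, 0.7, 5.3]
opening: 0.0004
```

Call:
apply_moves(deltas=[[0,[0,0,1],0],[0,[0,0,1],0],[0,[0,0,0],0]])

```text
t: 11.3
tool_pos: [0.5158, -0.2866, 0.258]
orientation: [3.124, -0.328, 0.001]
force: [-8.2, 4.4, 19.1]
opening: 0.0003
```

Call:
apply_moves(deltas=[[0,[0,0,-30],0],[0,[0,0,-25],0],[0,[-27,-37,0],0],[0,[-28,-37,0],0],[0,[-27,-37,0],0]])

```text
t: 11.92
tool_pos: [0.4578, -0.1598, 0.3106]
orientation: [-3.124, 0.329, -0.001]
force: [-0.3, -0.2, -0.1]
opening: 0.0006
```

```bash
python3 - <<'E'
from h import *
to([.4585,-.1605,.09])
a=viewer.read_camera('wrist')[60:260,60:460]
b=viewer.read_camera('side')[140:240,320:430]
o=np.zeros((580,800,3),np.uint8); o[:250,:500]=cv2.resize(a,(500,250)); o[250:580,:363]=cv2.resize(b,(363,330),interpolation=cv2.INTER_CUBIC)
cv2.imwrite('pics/w4.png',o)
E
```

```text
t 11.93 tip [ 0.4579 -0.1598  0.1246] x [ 0.978 -0.208  0.   ] z [ 0.  0. -1.] F [-0.31 -0.24 -0.09] open 0.0006
delta mm [ 0.8  0.5 34.6]
```

View pics/w4.png

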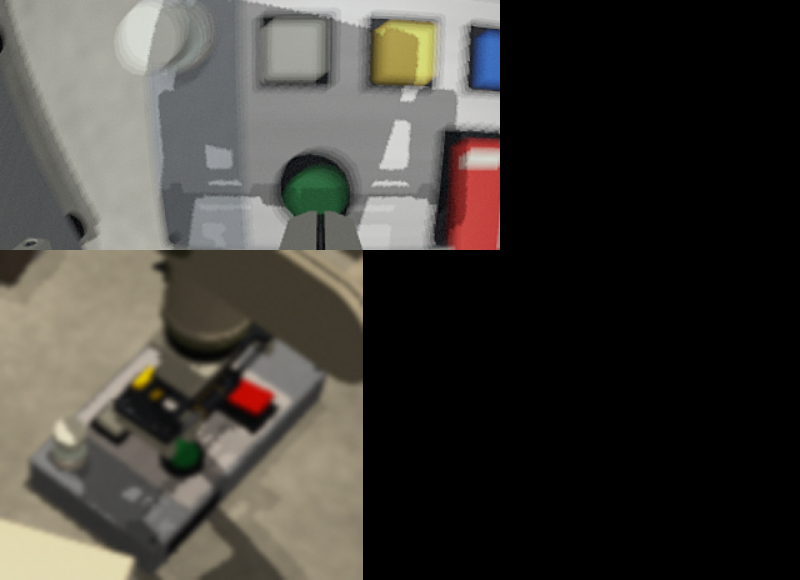

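Blue bottomed at 0.072 m (19 N). The fingers are over the green button (315,188), so I press it.

Call:
apply_moves(deltas=[[0,[1,0,25],0],[0,[0,0,12],0],[0,[0,0,4],0],[0,[0,0,4],0],[0,[0,0,3],0]])

```text
t: 12.65
tool_pos: [0.4595, -0.1614, 0.2632]
orientation: [3.124, -0.328, 0.0]
force: [-2.7, 0.9, 3.8]
opening: 0.0007
```

Call:
apply_moves(deltas=[[0,[0,0,1],0],[0,[0,0,1],0],[0,[0,0,0],0]])

```text
t: 13.02
tool_pos: [0.4596, -0.1614, 0.2622]
orientation: [3.124, -0.328, 0.001]
force: [-7.3, 1.2, 13.0]
opening: 0.0005
```

Bottomed at 0.076 m with 13 N. Releasing, then a retreat and final look.

Call:
apply_moves(deltas=[[0,[0,0,-30],0],[0,[0,0,-50],0],[0,[-40,0,-50],0],[0,[-40,0,0],0],[0,[0,0,0],0]])

```text
t: 13.65
tool_pos: [0.3808, -0.1444, 0.3904]
orientation: [3.123, -0.329, 0.004]
force: [1.2, 0.1, -0.0]
opening: 0.0004
```

```bash
python3 - <<'E'
from h import *
to([.46,-.16,.09])
c=viewer.get_calibration('wrist'); a=viewer.read_camera('wrist'); s=viewer.read_camera('scene'); b=viewer.read_camera('side')
D=np.array
for k,p in dict(plug=(.479,.240,.224),).items():
    print(k,wz(c,(0,0),.2))
# triangulate plug head from scene+side
A,B=viewer.get_calibration('scene'),viewer.get_calibration('side')
u,n=blob(s,(228,182),9,R=16);v,m=blob(b,(313,271),9,R=16)
print('plug now',u,n,v,m, (tri(ray(A,u),ray(B,v)) if n and m else None))
o=np.zeros((600,800,3),np.uint8); o[:400,:640]=a; o[400:600,:320]=cv2.resize(b,(320,200)); o[400:600,320:640]=cv2.resize(s,(320,200))
cv2.imwrite('pics/w5.png',o)
E
```

```text
t 13.65 tip [ 0.3813 -0.1446  0.2044] x [ 0.978 -0.208  0.003] z [ 0.002 -0.001 -1.   ] F [ 1.2   0.08 -0.04] open 0.0004
delta mm [ 79.9  -1.4 114.6]
plug [0.6397 0.0826 0.2   ]
plug now [228.58598726 183.45859873] 157 [313.29081633 273.75510204] 196 (array([0.4770254 , 0.2420004 , 0.21890806]), np.float64(0.000995231085317688))
```

View pics/w5.png

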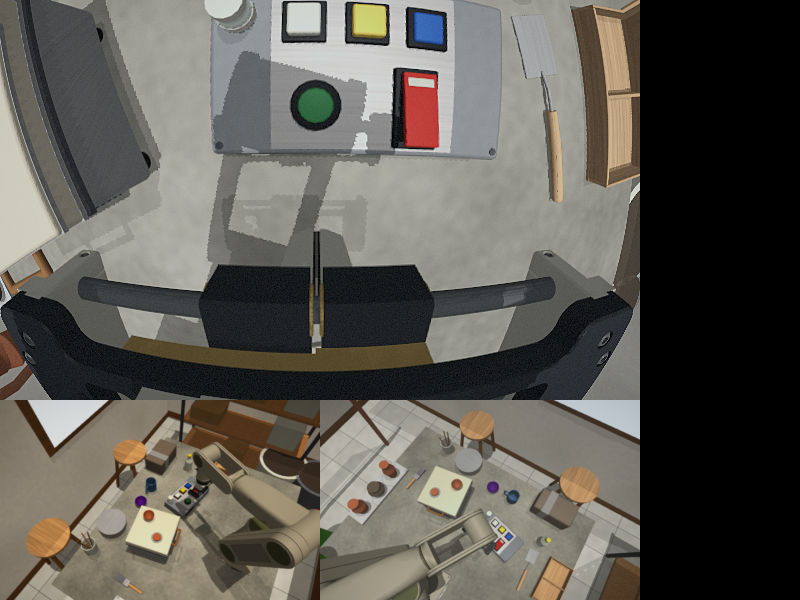

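The final view shows the rocker tipped over, blue lower in its frame than yellow and white, green up, and the loose things in place. The plug triangulates 17 mm lower than before, which fits being home.

```bash
python3 -c "
from plant import order
print(order.close_job())"
```

```text
the job is handed in; nothing more can be done
None
```

I pressed all four controls in order with closed fingers, backed the arm clear and handed the job in at about 14 s. No verdict is reported, so what follows are my own checks.

| Control | Fingertip height at the stop | Force at the stop | Height expected from the task text |
|---|---|---|---|
| Vent plug | 0.224 m | 24 N | 0.224 m |
| Rocker | 0.084 m | 25 N | about 0.082 m |
| Blue key | 0.072 m | 19 N | 0.072 m |
| Green button | 0.076 m | 13 N | 0.076 m |

- **Last look:** the rocker was over to on, the blue key down, and the green button back up. The yellow and white keys were up, and the loose things I could see looked unmoved. That was by eye: I did not measure the loose things' positions.
- **Disagreement:** camera heights came out roughly 5–10 mm below the text's values, a steady offset. The plug's drop between views was 17 mm, which fits it being home. I relied on contact force and fingertip height for the final depths.

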